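# Load a tissue-processing basket and lock its bayonet lid

### The job

Tip the three tissue cassettes out of the flap-ended caddy into the slotted steel basket that leans in its loading stand - tip the caddy gently and only as far as they need to slide out, never past about 70 degrees - and stand the empty caddy upright on the bench again. Then put the steel lid on the basket with its two lugs through the two gaps in the rim, push it in against the spring and turn it a quarter turn clockwise until it clicks home, and let go. Do not disturb the cup, bottle, tape roll and petri dish that stand about.

Things in the scene. Friction and masses are not known exactly. Their poses are not given: they have to be found in the camera images.
- caddy_center (a point): Caddy: loose white plastic box, 112 mm long (x), 60 wide (y), 46 high, 0.15 kg, 3 mm walls, a window in the roof; stands flat on the bench, gripped from above across its 60 mm width. It holds three cassettes in a row on its smooth floor. The point is the box's centre, 23 mm above its underside. +x: closed end; -x: spout end, shut only by a hanging flap; z up.
- caddy_spout (a point): Edge of the caddy's floor at the spout end, where cassettes leave: 56 mm from the caddy's centre along its -x and 20 mm below it; axes as the caddy. With this end tipped down, cassettes start to slide at about 15 degrees, at most 25, and all are out by 45.
- caddy_flap (a joint): Angle (rad) of the grey flap at the caddy's spout end: 0 closed, 1.7 fully out. It is hinged along the caddy's top edge, 45 mm above the underside, is 41 mm long and swings outward by its own weight when that end is tipped down.
- basket: Round slotted steel basket, fixed in a rod stand (about 150 mm wide; 60 mm in front to 125 mm behind the mouth). Origin: centre of the mouth, level with the rim's upper face, 144 mm above the bench. z points out of the mouth along the basket's axis, which leans 30 degrees from vertical to the robot side; y level; x up the slope, away from the robot. Outer radius 61 mm.
- basket_upper (a point): Point inside the basket on its axis, 35 mm below the mouth; axes as the basket. The basket is 112 mm wide inside; the rim leaves an opening 96 mm wide.
- basket_lower (a point): Point inside the basket on its axis, 78 mm below the mouth; axes as the basket. The basket's floor is 106 mm below the mouth.
- basket_gap (a point): One of the two opposite gaps in the basket's rim that let the lid's lugs in: 19 mm wide, from radius 48 to 56 mm. The point is at radius 52 mm, level with the rim's upper face, at +84 degrees from the basket's x (counter-clockwise seen from outside, that is, about z); the other gap is at -96 degrees. The rim is 6 mm thick. A small dark tab outside marks each gap.
- basket_notch (a point): One of the two opposite lock notches on the underside of the rim, at 0 and 180 degrees from the basket's x, radius 52 mm (point level with the rim's upper face). From each gap a track runs under the rim clockwise (seen from outside) for 84 degrees to a notch, 3 mm deep, with an end stop just behind it; turning the other way is blocked.
- spring_ring (a joint): How far (m) the dark sprung ring on the basket's rim is pushed in: 0 free, 0.010 bottomed. Ring radius 55 to 61.5 mm; its top is 13 mm above the rim's upper face when free. 1.2 N per mm, 12 N at the bottom. The lid's flange presses on it.
- lid_grip (a point): Basket lid, loose steel disc with an upright black grip bar, 0.16 kg. The point is on its axis, in the bar, 55 mm above the lid's underside, where to grip. z up out of the lid, x along the bar and the lugs. Bar 58 mm long (x), 14 thick (y), from 28 to 70 mm above the underside. Flange 124 mm across, 25 to 28 mm above the underside. Either way round fits.
- lid_lug (a point): One of the lid's two opposite lugs (+x and -x of the lid, under the ends of the bar): outer radius 53 mm, 14 mm wide, from 8 to 13 mm above the lid's underside. The point is the outer end of the +x lug; axes as the lid. Between the lugs is a plug of radius 46.5 mm with a cone below (radius 38 mm at the underside, full 9 mm up).
- lid_base (a point): Centre of the lid's underside (on the bench at the start); axes as the lid. Along the basket's z, measured from the mouth, it stands at -12 mm when the lid just rests on the free ring, below -19 mm (-22 at the bottom) when pushed in far enough to turn, -16 mm when locked. The lid's x is at the gaps' angle to go in and along the basket's x (84 degrees clockwise) when locked.
- tissue_cassette_0_center (a point): Closed white processing cassette A, 40 x 28 x 7.5 mm, 12 g, loose; at the start it lies in the caddy, its 40 mm side across. The point is its centre.
- tissue_cassette_1_center (a point): Closed white processing cassette B, 40 x 28 x 7.5 mm, 12 g, loose; at the start it lies in the caddy, its 40 mm side across. The point is its centre.
- tissue_cassette_2_center (a point): Closed white processing cassette C, 40 x 28 x 7.5 mm, 12 g, loose; at the start it lies in the caddy, its 40 mm side across. The point is its centre.
- specimen_cup: Specimen cup with a lid, 39 mm wide, 48 mm high, loose, not to be disturbed; origin under its centre.
- reagent_0: Brown reagent bottle with black cap, 36 mm wide, 92 mm high, loose, not to be disturbed; origin under its centre.
- tape_roll: Roll of tape lying flat, 73 mm wide, 19 mm high, loose, not to be disturbed; origin under its centre.
- petri_dish: Petri dish, 61 mm wide, 14 mm high, loose, not to be disturbed; origin under its centre.

How it is judged:
By the outcome, as a careful person would: the job done as asked, in the order asked, and still so for the second after the job is handed in, with the robot touching nothing.
It also fails if it takes over 69 s, if anything falls off the work surface, if the arm or the gripper's body presses on something with over 40 N, if the wrist force passes 120 N, or if a joint passes its speed limit or range.

### The arm

A 6-joint arm with a two-finger parallel gripper is mounted at the origin on a cart in front of the work surface, level with it; the furniture and walls round the work are solid. World frame = base frame: x ahead of the robot, y to its left, z up, the work surface at z = 0. Lengths are in mm, angles in rad, forces in N, time in s.
With the tool pointing down it reaches from about 275 to 1000 mm from the base axis. Payload 8.4 kg.
Tool frame: the origin (TCP) lies on the centre line of the jaws, within the pads' length; the fingertips stand 17 mm ahead of it and the grasp point (between the pads) lies 2 mm behind it; z points along the fingers, y is the line along which they close (so a half turn about z gives the same grasp; the last joint's range is limited). The gripper opens to 85 mm and grips with 20 to 120 N. Pads are 22 mm wide; open, the fingers measure 114 mm over their backs; the gripper's body (76 mm by 85 mm) begins 54 mm behind the grasp point. The pads swing forward as they close: fully open they stand 13 mm farther back than shut.
Start: joints at [-1.309, 0.353, 1.633, -0, 1.155, -0.002], TCP at [162.968, -603.382, 248.281] pointing down, gripper open.
Joint ranges: [-2.63, 2.63], [-0.92, 2.1], [0.06, 2.66], [-1.3, 4.44], [0, 2.69], [-3.02, 3.02]. Speed limits (rad/s): [2.22, 2.22, 2.79, 3.14, 3.14, 3.14].

### API

Orientations are given as a 3x3 rotation matrix whose columns are the frame's x, y, z axes.
In Python, from station import manip gives the robot as it stands. The module is installed in compiled form; this text tells all that it offers.
- The arm moves only by the shell command python3 -m crank 'ROWS'. ROWS is JSON, a list of rows, each a list of 3 entries, a list of its own where there are three numbers: the turn, a rotation vector about the tool's x, y, z scaled (see below), then the shift along the tool's x, y, z scaled (see below), then the closure, from 0 (fully open) to 1 (shut). A call has 1 to 12 rows; each row shifts and turns the commanded pose from where the row before left it, along the tool's axes as they then stand; what a row does not reach is not made up. The controller multiplies each number of a shift by 0.5 m and each number of a turn by 45 degrees. A row lasts 1/12 s, in which the tool goes at most 41.7 mm and 7.16 degrees, less where a joint would pass 70% of its speed; a pose out of reach is approached as far as the arm can. A call with a number of a shift or a turn outside -1 to 1 is refused whole. A call with a gripper value outside its range is refused whole. The fingers move at their own pace and stop on an object; the grip force is fixed at half the most. Time passes only in rows, so rows that do not move let the fingers close. It gives the time, the measured TCP pose, the force, the opening and the grip force at its end, in the units of the state.
- manip.state(): the state, without advancing time (a new reading comes with each control period).
- manip.read_camera(name): name is "side" or "top"; returns the picture (384x512x3 uint8, red, green, blue); there is no depth.
- manip.camera_params(name): a dict with "fx", "fy", "cx", "cy" (pixels), "extrinsics" (4x4, takes a point from camera to world coordinates). Camera axes: x right, y down, z forward; pixel columns grow to the right and rows downward; lengths in mm; the calibration is good to about 2 mm. A picture is of the moment at which its call begins. camera_params takes no time and is no camera call.
- manip.finish_job(): hands the job in; it is judged then, once.
The state is a dict: "clock": time; "qpos": joint angles; "dq": joint speeds; "joint_torque": joint torques, N m; "ee_pos": TCP position; "tcp_rot": TCP orientation; "ft_force": force on the tool from outside, world axes, zero at the start; "torque": the same for the moment, N m; "width": finger opening in mm; "grip_force": force on a finger pad.
Only numpy, scipy, OpenCV 4.12 (cv2) and the standard library are available. Lean on these libraries where they do the work, as an engineer would, in place of code of your own. Each camera call takes 0.05 s, during which the arm holds its last target. There are 200 camera calls.

## Working session

There is one attempt and no reset: what is moved stays moved. The work goes in short steps, Python scripts to look and compute and a shell command to move; the robot and the scene stay as the last step left them, time stands still between calls to the robot, and variables do not carry over. Pictures are saved under pics/ and viewed, at most 12 in all, crops included, and the job is handed in when it is done.

```bash
mkdir -p pics; python3 - <<'E'
from station import manip
import cv2,numpy as np
for n in("side","top"):
    im=manip.read_camera(n); cv2.imwrite(f"pics/{n}0.png",cv2.resize(im[:,:,::-1],(800,600),interpolation=cv2.INTER_CUBIC)); cv2.imwrite(f"{n}_raw.png",im[:,:,::-1])
    p=manip.camera_params(n); print(n,{k:np.round(v,3).tolist() for k,v in p.items()})
print(manip.state())
E
```

```text
side {'fx': 482.863, 'fy': 482.863, 'cx': 251.083, 'cy': 186.274, 'extrinsics': [[-0.955, -0.163, 0.248, 223.956], [-0.296, 0.548, -0.782, 927.546], [-0.009, -0.82, -0.572, 788.628], [0.0, 0.0, 0.0, 1.0]]}
top {'fx': 378.02, 'fy': 378.02, 'cx': 258.072, 'cy': 198.244, 'extrinsics': [[0.024, -0.991, 0.134, 426.555], [-1.0, -0.023, 0.003, 17.651], [-0.0, -0.134, -0.991, 953.54], [0.0, 0.0, 0.0, 1.0]]}
{'clock': 0.1, 'qpos': array([-1.30939369e+00,  3.53568460e-01,  1.63406371e+00,  6.60018267e-06,
        1.15517138e+00, -2.42385204e-03]), 'dq': array([-0.00015858, -0.00198927, -0.00091444,  0.0005308 , -0.00212397,
        0.00124941]), 'joint_torque': array([ 2.19775657e-04, -6.06359768e+01, -3.42819321e+01,  2.34498339e-05,
        3.94774324e-03, -2.30911115e-05]), 'ee_pos': array([ 162.86979946, -602.9926691 ,  247.64155449]), 'tcp_rot': array([[ 9.65399886e-01,  2.60773783e-01, -3.07106438e-04],
       [ 2.60773964e-01, -9.65399175e-01,  1.17132311e-03],
       [ 8.97005809e-06, -1.21088056e-03, -9.99999267e-01]]), 'ft_force': array([0.74431185, 0.49838101, 0.11275721]), 'torque': array([ 0.04626041, -0.05116136,  0.01672785]), 'grip_force': 0.0, 'width': 85.15552574213554}
```

View pics/side0.png

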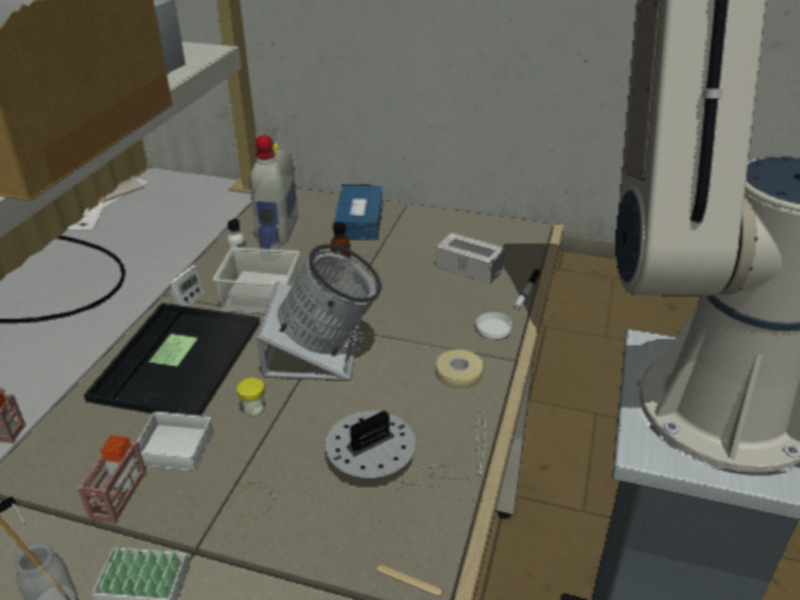

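View pics/top0.png

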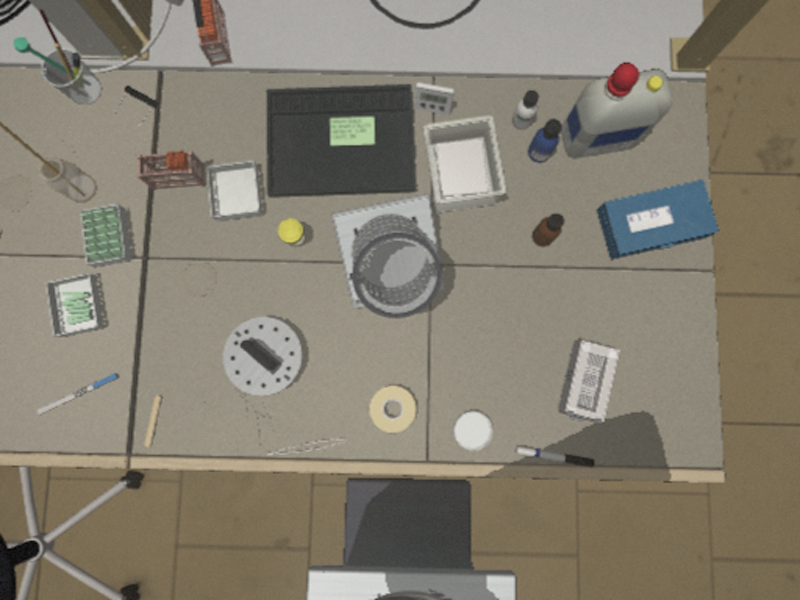

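The side view shows the caddy at about (470,258), the basket mouth at (343,275) and the lid at (370,445). In the top view they are at (590,380), (395,272) and (262,355). I need enlarged crops for the details.

```bash
cat > h.py <<'E'
import numpy as np,cv2
from station import manip
P={n:manip.camera_params(n) for n in("side","top")}
def ray(n,u,v):
    p=P[n];E=np.array(p["extrinsics"]);d=E[:3,:3]@np.array([(u-p["cx"])/p["fx"],(v-p["cy"])/p["fy"],1.]);return E[:3,3],d
def plane(n,u,v,z):
    o,d=ray(n,u,v);return o+d*(z-o[2])/d[2]
def proj(n,X):
    p=P[n];E=np.array(p["extrinsics"]);c=E[:3,:3].T@(np.asarray(X,float)-E[:3,3]);return np.array([p["fx"]*c[0]/c[2]+p["cx"],p["fy"]*c[1]/c[2]+p["cy"]])
def tri(us,ut):
    (o1,d1),(o2,d2)=ray("side",*us),ray("top",*ut);d1/=np.linalg.norm(d1);d2/=np.linalg.norm(d2)
    s=np.linalg.lstsq(np.c_[d1,-d2],o2-o1,rcond=None)[0];a=o1+d1*s[0];b=o2+d2*s[1];return (a+b)/2,np.linalg.norm(a-b)
def montage(out,crops,w=400,h=300):
    L=[cv2.resize(im[y:y+hh,x:x+ww],(w,h),interpolation=cv2.INTER_CUBIC) for im,x,y,ww,hh in crops]
    rows=[np.hstack(L[i:i+2]) for i in range(0,len(L),2)];cv2.imwrite(out,np.vstack(rows))
E
python3 - <<'E'
from h import *
s=cv2.imread("side_raw.png");t=cv2.imread("top_raw.png")
montage("pics/m1.png",[(s,264,140,80,60),(t,336,206,80,60),(s,160,145,100,75),(t,205,128,100,75)])
# lid circle
g=cv2.cvtColor(t,cv2.COLOR_BGR2GRAY)
E
```

```text
(no output)
```

View pics/m1.png

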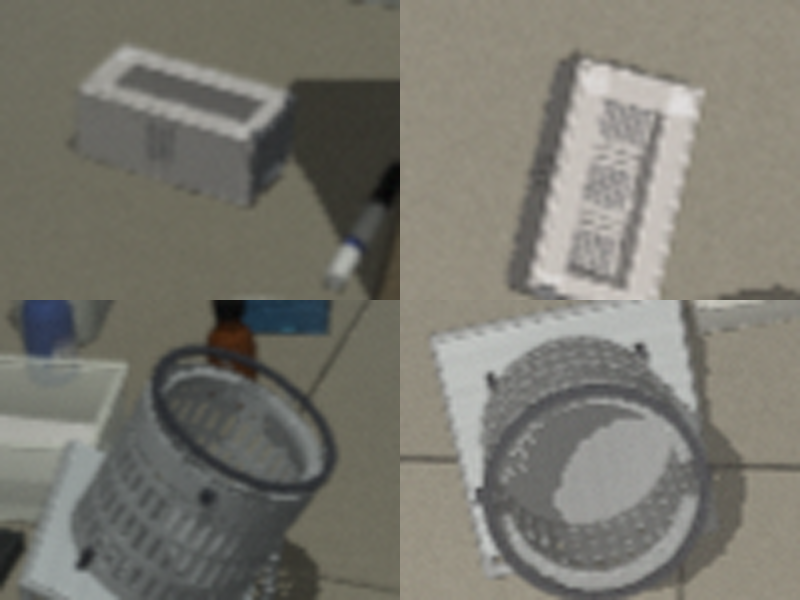

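The montage shows the caddy standing long-ways along roughly world x. The basket's gap tab is at side (207,497) in the montage. I'll compare the caddy's two ends in higher contrast and measure positions.

```bash
python3 - <<'E'
from h import *
s=cv2.imread("side_raw.png");t=cv2.imread("top_raw.png")
f=lambda im:np.clip(im.astype(float)*1.2,0,255).astype(np.uint8)
montage("pics/m2.png",[(f(s),276,146,48,36),(f(t),352,212,56,42),(s,200,255,80,60),(t,135,195,64,48)])
# caddy mask in top
hsv=cv2.cvtColor(t,cv2.COLOR_BGR2HSV)
def biggest(m,x,y,w,h):
    k=np.zeros_like(m);k[y:y+h,x:x+w]=m[y:y+h,x:x+w]
    c=cv2.findContours(k,0,2)[0];return max(c,key=cv2.contourArea)
m=((hsv[...,1]<40)&(hsv[...,2]>150)).astype(np.uint8)*255
m=cv2.morphologyEx(m,3,np.ones((5,5)))
c=biggest(m,345,205,65,70);r=cv2.minAreaRect(c);print("caddy",r)
for b in cv2.boxPoints(r): print(b,plane("top",*b,46)[:2])
print(plane("top",*r[0],46))
# lid
g=cv2.cvtColor(t,cv2.COLOR_BGR2GRAY)
m=((hsv[...,1]<30)&(hsv[...,2]>110)).astype(np.uint8)*255
m=cv2.morphologyEx(m,3,np.ones((5,5)))
c=biggest(m,130,190,75,75);e=cv2.fitEllipse(cv2.convexHull(c));print("lid",e,plane("top",*e[0],28))
k=(g<60).astype(np.uint8)*255;c=biggest(k,145,205,45,45);r=cv2.minAreaRect(c);print("bar",r)
for b in cv2.boxPoints(r): print(b,plane("top",*b,70)[:2])
print("barc",plane("top",*r[0],65))
E
```

```text
caddy ((378.960693359375, 243.33705139160156), (26.008752822875977, 47.29545211791992), 12.994616508483887)
[360.97192 263.45502] [ 398.9600583  -226.57192009]
[371.60675 217.37076] [ 508.96879247 -253.53943462]
[396.94946 223.21909] [ 496.32663691 -314.13704234]
[386.31464 269.30334] [ 386.74526926 -286.25305178]
[ 447.29966809 -270.0454402    46.        ]
lid ((168.53306579589844, 226.17234802246094), (51.26224899291992, 56.355289459228516), 42.40403747558594) [477.25156212 238.0494367   28.        ]
bar ((173.75, 233.25001525878906), (2.8284268379211426, 3.535533905029297), 45.0)
[171.5     233.50002] [458.0799238  220.19557348]
[174.      231.00002] [464.01993599 214.68418128]
[176.      233.00002] [459.48771676 209.77799103]
[173.5     235.50002] [453.55587175 215.28980055]
barc [458.96612201 216.10396311  65.        ]
```

View pics/m2.png

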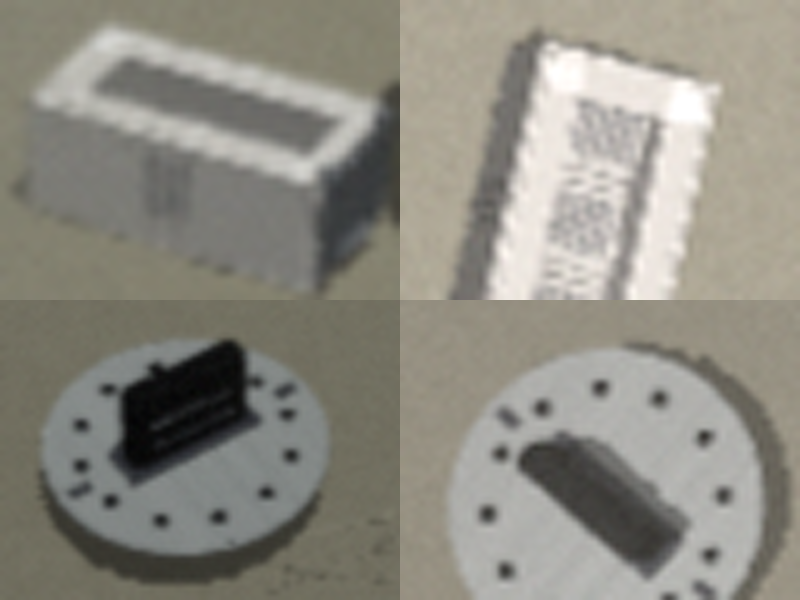

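The lid's lug marks are clear: top px (152.6,213.9) and (183.8,241.4). The bar is along that line. Next I need to tell the caddy's ends apart, and get the basket's yaw.

```bash
python3 - <<'E'
from h import *
s=cv2.imread("side_raw.png");t=cv2.imread("top_raw.png")
f=lambda im:np.clip(im.astype(float)*1.2,0,255).astype(np.uint8)
b=np.clip(s.astype(float)*2-60,0,255).astype(np.uint8)
montage("pics/m3.png",[(b,300,150,28,21),(t,352,215,60,45),(t,358,246,36,27),(t,366,212,36,27)])
print(s[165:185:3,305:326:3].mean(2).astype(int))
a=plane("top",152.6,213.9,28);c=plane("top",183.8,241.4,28);print("lid top",a,c,(a+c)/2,np.linalg.norm(a-c),np.degrees(np.arctan2(*(a-c)[1::-1])))
a2=plane("side",257,273,28);c2=plane("side",216,293,28);print("lid side",a2,c2,(a2+c2)/2,np.degrees(np.arctan2(*(c2-a2)[1::-1])))
# basket ring: dark ellipse outer; ring center 10 mm above mouth
for n,im,(x,y,w,h) in(("top",t,(215,140,75,75)),("side",s,(190,150,60,60))):
    g=cv2.cvtColor(im,cv2.COLOR_BGR2GRAY);hs=cv2.cvtColor(im,cv2.COLOR_BGR2HSV)
    m=((g<95)&(hs[...,1]<70)).astype(np.uint8)*255
    k=np.zeros_like(m);k[y:y+h,x:x+w]=m[y:y+h,x:x+w]
    c=max(cv2.findContours(k,0,2)[0],key=cv2.contourArea);print(n,cv2.contourArea(c),cv2.fitEllipse(cv2.convexHull(c)))
E
```

```text
[[146 161 164 149  84  49  52]
 [102 100 106  89  50  48  53]
 [102 101 101  67  49  49  56]
 [100 100 101  62  63  92 100]
 [103 102 100  65  62 103 103]
 [104 103 106  70 104 102 103]
 [102 103 104 104 103 104 103]]
lid top [506.41867564 278.8525483   28.        ] [441.15139214 198.86385568  28.        ] [473.78503389 238.85820199  28.        ] 103.23763481409168 50.78705541306788
lid side [442.66353774 200.93415209  28.        ] [508.15451425 281.41106462  28.        ] [475.409026   241.17260836  28.        ] 50.861789769066164
top 2387.5 ((257.0704650878906, 175.69790649414062), (53.785335540771484, 65.32147216796875), 88.35940551757812)
side 1704.0 ((222.4650115966797, 176.75697326660156), (56.33102035522461, 75.56680297851562), 18.94180679321289)
```

View pics/m3.png

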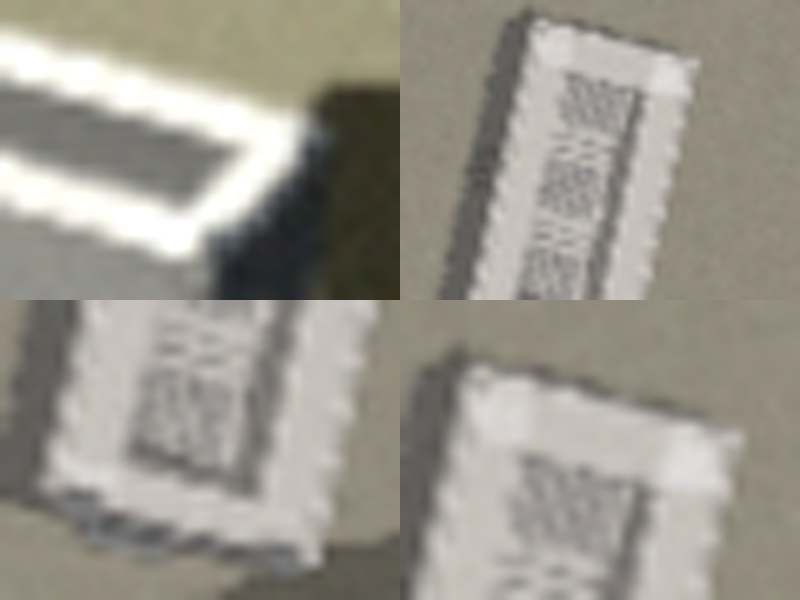

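The near end face is a bluish grey with white posts either side, so the spout probably faces the robot; I'll check this with a small tip once it is lifted. Next is the basket pose, from the ring centre and tab in both views.

```bash
python3 - <<'E'
from h import *
c,e=tri((221.2,175),(254.4,175.8));print("ring c",c,e)
t,e=tri((211.75,194.25),(226.75,176.75));print("tab",t,e)
s30,c30=.5,.866
# ring top radius 61.5, 13mm above mouth: fit mouth centre & yaw so that silhouette extents match
from scipy.optimize import least_squares
a=np.linspace(0,2*np.pi,120)
def fr(yaw):
    x=np.array([c30*np.cos(yaw),c30*np.sin(yaw),s30]);z=np.array([-s30*np.cos(yaw),-s30*np.sin(yaw),c30]);return x,np.cross(z,x),z
def ext(n,C,yaw,h):
    x,y,z=fr(yaw);p=np.array([proj(n,C+z*h+61.5*(np.cos(k)*x+np.sin(k)*y)) for k in a]);return np.r_[p.min(0),p.max(0)]
obs=np.r_[226.25,149.25,282.5,202.25,198.25,156.25,244.25,193.75]
def res(p):
    C=np.r_[p[0],p[1],144]; 
    x,y,z=fr(p[2]);A=np.radians(84);tb=C+z*(-3)+63*(np.cos(A)*x+np.sin(A)*y)
    return np.r_[ext("top",C,p[2],11)-obs[:4],ext("side",C,p[2],11)-obs[4:],proj("top",tb)-[226.75,176.75],proj("side",tb)-[211.75,194.25]]
r=least_squares(res,[470,10,0]);print(r.x,np.degrees(r.x[2]),np.round(res(r.x),1))
E
```

```text
ring c [583.50899167  29.35768344 149.86782379] 0.3791832520211542
tab [583.87403901  90.65672674 135.11000721] 1.7433815092424334
[5.86788682e+02 3.05684111e+01 1.93464309e-01] 11.084688383562625 [-0.6 -0.6  0.1  0.7  0.2 -0.4  0.2 -0.9 -1.8 -0.3  0.5 -2.5]
```

The basket mouth is at about (587,30.5,144) with yaw about 11°, and the caddy is at (447,-270) heading -13.8°. Both agree with the sizes given. Next I move above the caddy and align.

```bash
python3 -m crank '[[[0,0,0],[0.0602,-0.0412,0.0213],0],[[0,0,0],[0.0602,-0.0412,0.0213],0],[[0,0,0],[0.0602,-0.0412,0.0213],0],[[0,0,0],[0.0602,-0.0412,0.0213],0],[[0,0,0],[0.0602,-0.0412,0.0213],0],[[0,0,0],[0.0602,-0.0412,0.0213],0],[[0,0,0],[0.0602,-0.0412,0.0213],0],[[0,0,0],[0.0602,-0.0412,0.0213],0],[[0,0,0],[0.0602,-0.0412,0.0213],0],[[0,0,0],[0.0602,-0.0412,0.0213],0],[[0,0,0],[0.0602,-0.0412,0.0213],0],[[0,0,0],[0.0602,-0.0412,0.0213],0]]'
python3 -m crank '[[[0,0,0.128],[0,0,0],0],[[0,0,0.128],[0,0,0],0],[[0,0,0.128],[0,0,0],0],[[0,0,0.128],[0,0,0],0],[[0,0,0.128],[0,0,0],0],[[0,0,0],[0,0,0],0]]'
cat >> h.py <<'E'
def to(p,R,n=1):
    "rows needed: turn (unit 45deg) and shift (unit .5m) in present tool axes; shift also in target axes"
    from scipy.spatial.transform import Rotation as T
    s=manip.state();R0=s["tcp_rot"];d=np.asarray(p,float)-s["ee_pos"];rv=T.from_matrix(R0.T@R).as_rotvec(degrees=True)
    print("turn",np.round(rv/45/n,4),"shift now",np.round(R0.T@d/500/n,4),"shift after",np.round(R.T@d/500/n,4),"mm",round(float(np.linalg.norm(d)),1),"deg",round(float(np.linalg.norm(rv)),1))
def tool(head,tilt):
    "tool x along heading deg, z tilted by tilt deg from down towards x (turn about y)"
    a,t=np.radians([head,tilt]);h=np.array([np.cos(a),np.sin(a),0]);u=np.array([0,0,1.])
    x=np.cos(t)*h+np.sin(t)*u;z=np.sin(t)*h-np.cos(t)*u;return np.c_[x,np.cross(z,x),z]
def st():
    s=manip.state();print("t",round(s["clock"],2),"p",np.round(s["ee_pos"],1),"q",np.round(s["qpos"],2),"F",np.round(s["ft_force"],1),"M",np.round(s["torque"],2),"w",round(s["width"],1),"g",round(s["grip_force"],1));return s
E
python3 -c "
from h import *
st();to([447,-270,25],tool(-13.8,0))
im=manip.read_camera('top');cv2.imwrite('t1.png',im[:,:,::-1])"
```

```text
clock: 1.1
ee_pos: [448.0, -268.9, 119.9]
tcp_rot: [[0.965, 0.261, -0.0], [0.261, -0.965, 0.0], [-0.0, -0.0, -1.0]]
ft_force: [0.6, -0.6, 0.9]
width: 85.4
grip_force: 0.0
clock: 1.6
ee_pos: [447.1, -270.3, 120.2]
tcp_rot: [[0.971, -0.241, -0.001], [-0.241, -0.971, 0.0], [-0.001, -0.0, -1.0]]
ft_force: [-0.1, -0.3, -0.5]
width: 85.4
grip_force: 0.0
t 1.6 p [ 447.1 -270.3  120.2] q [-0.55  0.36  1.96 -0.    0.82  1.27] F [-0.1 -0.3 -0.5] M [-0.01 -0.03 -0.04] w 85.4 g 0.0
turn [-0.0002  0.0008 -0.0029] shift now [-0.0002 -0.0006  0.1904] shift after [-0.0003 -0.0006  0.1904] mm 95.2 deg 0.1
```

```bash
python3 -m crank '[[[0,0,0],[0,0,0.045],0],[[0,0,0],[0,0,0.045],0],[[0,0,0],[0,0,0.045],0],[[0,0,0],[0,0,0.035],0],[[0,0,0],[0,0,0.02],0],[[0,0,0],[0,0,0],0.5],[[0,0,0],[0,0,0],1],[[0,0,0],[0,0,0],1],[[0,0,0],[0,0,0],1],[[0,0,0],[0,0,0],1],[[0,0,0],[0,0,0],1],[[0,0,0],[0,0,0],1]]'; python3 -c "
from h import *
st()"
```

```text
clock: 2.65
ee_pos: [447.5, -270.7, 26.0]
tcp_rot: [[0.972, -0.236, 0.001], [-0.236, -0.972, -0.0], [0.001, 0.0, -1.0]]
ft_force: [-0.3, 0.1, 3.0]
width: 59.2
grip_force: 65.4
t 2.65 p [ 447.5 -270.7   26. ] q [-0.55  0.52  2.    0.    0.62  1.26] F [-0.3  0.1  3. ] M [0.15 0.11 0.06] w 59.2 g 65.4
```

Gripped at 59 mm. I'll lift gently and tip the near end down 10° to check the flap.

```bash
python3 -m crank '[[[0,0,0],[0,0,-0.01],1],[[0,0,0],[0,0,-0.03],1],[[0,0,0],[0,0,-0.05],1],[[0,0,0],[0,0,-0.05],1],[[0,0,0],[0,0,-0.05],1],[[0,0,0],[0,0,-0.05],1],[[0,0,0],[0,0,-0.03],1],[[0,0.06,0],[0,0,-0.01],1],[[0,0.08,0],[0,0,0],1],[[0,0.08,0],[0,0,0],1],[[0,0,0],[0,0,0],1]]'; python3 - <<'E'
from h import *
st()
s=manip.read_camera("side")[:,:,::-1];t=manip.read_camera("top")[:,:,::-1]
cv2.imwrite("s2.png",s);cv2.imwrite("t2.png",t)
a=proj("side",[447,-270,166]).astype(int);b=proj("top",[447,-270,166]).astype(int)
montage("pics/m4.png",[(s,a[0]-60,a[1]-45,120,90),(t,b[0]-50,b[1]-38,100,75)])
E
```

```text
clock: 3.57
ee_pos: [445.3, -269.6, 165.5]
tcp_rot: [[0.957, -0.237, 0.168], [-0.233, -0.972, -0.041], [0.173, -0.0, -0.985]]
ft_force: [-0.1, 0.7, -2.4]
width: 58.8
grip_force: 65.1
t 3.57 p [ 445.3 -269.6  165.5] q [-0.58  0.22  2.04  0.09  0.71  1.16] F [-0.1  0.7 -2.4] M [ 0.06  0.16 -0.02] w 58.8 g 65.1
```

View pics/m4.png

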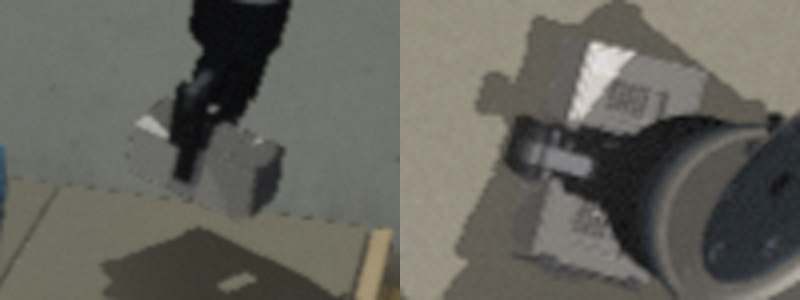

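The picture shows the near end at side crop (265,170) but the flap is not clear. I'll overlay the predicted box edges and an open flap on an enlarged crop.

```bash
python3 - <<'E'
from h import *
S=manip.state();R=S["tcp_rot"];o=S["ee_pos"]-R@np.array([0,0,-3.]) # caddy centre 3mm toward tips from TCP? TCP was 26 high, centre 23
o=S["ee_pos"]+R[:,2]*3
def W(x,y,z): return o+R@np.array([x,-y,-z])   # caddy axes: x same, z up
fl=np.radians(10);
out=[]
for n,f in(("side","s2.png"),("top","t2.png")):
    im=cv2.imread(f);c=proj(n,W(-30,0,0)).astype(int);w,h=48,36;x0,y0=c[0]-24,c[1]-18
    im=np.clip(im[y0:y0+h,x0:x0+w].astype(float)*1.7,0,255).astype(np.uint8)
    b=cv2.resize(im,(400,300),interpolation=cv2.INTER_NEAREST);k=400/48
    def ln(p,q,col):
        P_,Q_=[tuple(np.round((proj(n,W(*v))-[x0,y0]+.5)*k).astype(int).tolist()) for v in(p,q)];cv2.line(b,P_,Q_,col,1)
    raw=b.copy()
    for y in(-30,30):
        ln((-56,y,-23),(-56,y,23),(0,255,0));ln((-56,y,-23),(56,y,-23),(0,255,0));ln((-56,y,23),(56,y,23),(0,255,0))
    ln((-56,-30,-23),(-56,30,-23),(0,255,0))
    fx,fz=-56-41*np.sin(fl),22-41*np.cos(fl)
    ln((fx,-27,fz),(fx,27,fz),(0,0,255));ln((-56,27,22),(fx,27,fz),(0,0,255))
    out+=[(raw,0,0,400,300),(b,0,0,400,300)]
montage("pics/m5.png",out)
E
```

```text
(no output)
```

View pics/m5.png

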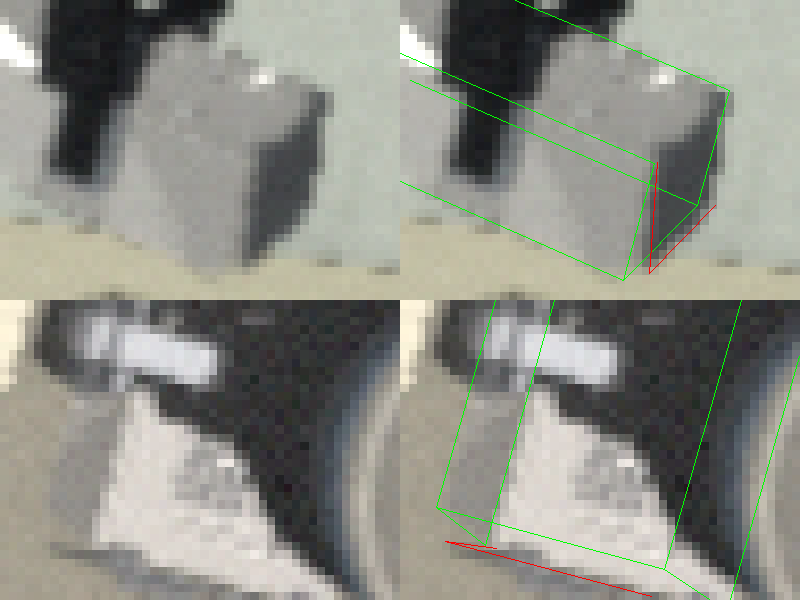

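The overlay settles it: the dark flap hangs out along the red line at the near end, so the spout faces the robot (tool -x). For the carry I'll tip it spout-up and lift, so the cassettes stay in.

```bash
python3 -m crank '[[[0,-0.08,0],[0,0,-0.02],1],[[0,-0.1,0],[0,0,-0.04],1],[[0,-0.1,0],[0,0,-0.04],1],[[0,-0.1,0],[0,0,-0.03],1],[[0,-0.08,0],[0,0,-0.01],1],[[0,0,0],[0,0,0],1]]'; cat > d.py <<'E'
from h import *
C=np.array([587,30.5,144.]);Y=11
def spout(s,u,tilt):
    a=np.radians(Y);R=tool(Y,tilt);return C+[s*np.cos(a),s*np.sin(a),u]-R@np.array([-56,0,23.]),R
E
python3 -c "
from d import *
s=st();p,R=spout(18,50,-10);print(p);to(p,R)"
```

```text
clock: 4.17
ee_pos: [446.9, -270.9, 236.5]
tcp_rot: [[0.954, -0.236, -0.184], [-0.232, -0.972, 0.043], [-0.189, 0.002, -0.982]]
ft_force: [0.4, -0.5, -2.6]
width: 59.3
grip_force: 65.1
t 4.17 p [ 446.9 -270.9  236.5] q [-0.51  0.3   1.75 -0.06  1.27  1.32] F [ 0.4 -0.5 -2.6] M [-0.02 -0.16 -0.04] w 59.3 g 65.1
[662.72580545  45.21960547 206.92628037]
turn [-0.0971  0.0195 -0.5393] shift now [ 0.2762 -0.7164  0.0059] shift after [ 0.5464 -0.5383 -0.0363] mm 383.9 deg 24.7
```

```bash
python3 -m crank '[[[0,0,0],[0.0099,-0.0263,-0.0008],1],[[0,0,0],[0.0199,-0.0526,-0.0017],1],[[0,0,0],[0.0273,-0.0723,-0.0023],1],[[0,0,0],[0.0273,-0.0723,-0.0023],1],[[0,0,0],[0.0273,-0.0723,-0.0023],1],[[0,0,0],[0.0273,-0.0723,-0.0023],1],[[0,0,0],[0.0273,-0.0723,-0.0023],1],[[0,0,0],[0.0273,-0.0723,-0.0023],1],[[0,0,0],[0.0273,-0.0723,-0.0023],1],[[0,0,0],[0.0248,-0.0657,-0.0021],1],[[0,0,0],[0.0174,-0.046,-0.0015],1],[[0,0,0],[0.0099,-0.0263,-0.0008],1]]'
python3 -m crank '[[[-0.01,0.002,-0.06],[0,0,0],1],[[-0.02,0.004,-0.11],[0,0,0],1],[[-0.02,0.004,-0.11],[0,0,0],1],[[-0.02,0.004,-0.11],[0,0,0],1],[[-0.02,0.004,-0.1],[0,0,0],1],[[-0.007,0.002,-0.05],[0,0,0],1],[[0,0,0],[0,0,0],1]]'
python3 -c "
from d import *
s=st();p,R=spout(18,65,-10);print(p);to(p,R);p,R=spout(18,47,12);print(p);to(p,R)"
```

```text
clock: 5.17
ee_pos: [662.6, 52.6, 219.7]
tcp_rot: [[0.955, -0.235, -0.182], [-0.231, -0.972, 0.045], [-0.188, -0.001, -0.982]]
ft_force: [-0.1, 0.2, -2.5]
width: 59.0
grip_force: 65.2
clock: 5.75
ee_pos: [661.2, 49.2, 220.4]
tcp_rot: [[0.967, 0.192, -0.169], [0.19, -0.981, -0.032], [-0.172, -0.001, -0.985]]
ft_force: [-0.3, 0.1, -1.3]
width: 59.3
grip_force: 65.2
t 5.75 p [661.2  49.2 220.4] q [ 0.08  0.53  1.44 -0.02  1.35  1.46] F [-0.3  0.1 -1.3] M [ 0.07 -0.2   0.03] w 59.3 g 65.2
[662.72580545  45.21960547 221.92628037]
turn [-0.0012 -0.0019  0.0023] shift now [ 0.001   0.0083 -0.0034] shift after [ 0.001   0.0083 -0.0034] mm 4.5 deg 0.1
[653.74505001  43.47392345 225.1404495 ]
turn [-0.0016  0.487   0.002 ] shift now [-0.0182  0.0083 -0.0065] shift after [-0.0144  0.0083 -0.0128] mm 10.5 deg 21.9
```

```bash
python3 -m crank '[[[0,0.06,0],[-0.003,0.0016,-0.002],1],[[0,0.1,0],[-0.0035,0.0017,-0.002],1],[[0,0.12,0],[-0.0035,0.0017,-0.0022],1],[[0,0.12,0],[-0.0035,0.0017,-0.002],1],[[0,0.087,0],[-0.003,0.0016,-0.002],1],[[0,0,0],[0,0,0],1]]'
python3 -c "
from d import *
s=st();p,R=spout(18,47,12);to(p,R)"
```

```text
clock: 6.25
ee_pos: [651.8, 42.7, 225.7]
tcp_rot: [[0.96, 0.188, 0.205], [0.184, -0.982, 0.041], [0.209, -0.002, -0.978]]
ft_force: [-0.9, -0.4, -2.2]
width: 59.5
grip_force: 65.2
t 6.25 p [651.8  42.7 225.7] q [0.05 0.32 1.75 0.04 0.86 1.41] F [-0.9 -0.4 -2.2] M [-0.04  0.24  0.  ] w 59.5 g 65.2
turn [-0.0017 -0.0017 -0.0037] shift now [ 0.0038 -0.0008  0.0019] shift after [ 0.0038 -0.0008  0.0019] mm 2.2 deg 0.2
```

Now I'll tip slowly about the spout edge, in two calls.

```bash
python3 -m crank '[[[0,0.05,0],[-0.002,0,-0.003],1],[[0,0.06,0],[-0.003,0,-0.004],1],[[0,0.06,0],[-0.003,0,-0.004],1],[[0,0.06,0],[-0.003,0,-0.004],1],[[0,0.06,0],[-0.003,0,-0.004],1],[[0,0.06,0],[-0.003,0,-0.004],1],[[0,0.06,0],[-0.003,0,-0.004],1],[[0,0.06,0],[-0.003,0,-0.004],1],[[0,0.06,0],[-0.003,0,-0.004],1],[[0,0.06,0],[-0.003,0,-0.005],1],[[0,0.06,0],[-0.002,0,-0.005],1],[[0,0.06,0],[-0.002,0,-0.005],1]]'
python3 -m crank '[[[0,0.05,0],[-0.002,0,-0.005],1],[[0,0.03,0],[-0.001,0,-0.003],1],[[0,0,0],[0,0,0],1],[[0,0,0],[0,0,0],1],[[0,0,0],[0,0,0],1],[[0,0,0],[0,0,0],1]]'
python3 - <<'E'
from d import *
st();R=manip.state()["tcp_rot"];sp=manip.state()["ee_pos"]+R@np.array([-56,0,23.]);print(sp-C,np.degrees(np.arcsin(R[2,0])))
s=manip.read_camera("side")[:,:,::-1];t=manip.read_camera("top")[:,:,::-1];cv2.imwrite("s3.png",s);cv2.imwrite("t3.png",t)
montage("pics/m6.png",[(s,150,110,120,90),(t,190,110,120,90)])
E
```

```text
clock: 7.25
ee_pos: [631.0, 41.4, 239.8]
tcp_rot: [[0.729, 0.195, 0.656], [0.14, -0.981, 0.137], [0.671, -0.008, -0.742]]
ft_force: [0.5, 0.8, -1.4]
width: 59.2
grip_force: 65.2
clock: 7.75
ee_pos: [629.6, 42.2, 241.9]
tcp_rot: [[0.701, 0.199, 0.685], [0.136, -0.98, 0.146], [0.701, -0.009, -0.714]]
ft_force: [0.4, -0.4, -0.9]
width: 59.8
grip_force: 65.2
t 7.75 p [629.6  42.2 241.9] q [-0.02  0.15  2.17  1.25  0.17  0.18] F [ 0.4 -0.4 -0.9] M [-0.1   0.5   0.03] w 59.8 g 65.2
[19.13077394  7.4010775  42.26507244] 44.4678819145335
```

View pics/m6.png

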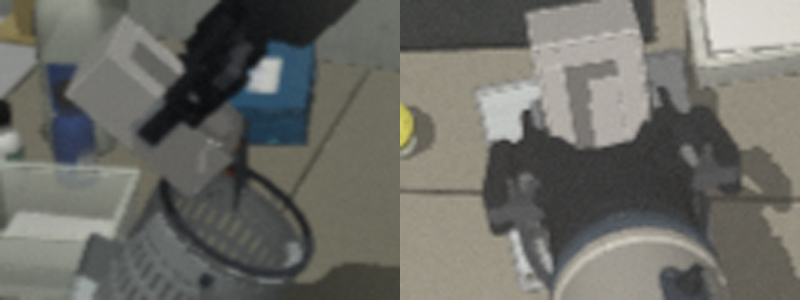

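The side view shows the caddy tipped with its spout inside the ring, at crop (230,180), and the flap hanging into the mouth. It is at 44.5°, so I'll tip about 6° more and hold, to be sure it is empty.

```bash
python3 -m crank '[[[0,0.02,0],[-0.0007,0,-0.0018],1],[[0,0.02,0],[-0.0007,0,-0.0018],1],[[0,0.02,0],[-0.0007,0,-0.0018],1],[[0,0.02,0],[-0.0007,0,-0.0018],1],[[0,0.02,0],[-0.0007,0,-0.0018],1],[[0,0.02,0],[-0.0007,0,-0.0018],1],[[0,0.02,0],[-0.0007,0,-0.0018],1],[[0,0,0],[0,0,0],1],[[0,0,0],[0,0,0],1],[[0,0,0],[0,0,0],1],[[0,0,0],[0,0,0],1],[[0,0,0],[0,0,0],1]]'
python3 -c "
from d import *
st();p,R=spout(18,55,0);print(p);to(p,R)"
```

```text
clock: 8.85
ee_pos: [623.2, 40.8, 244.4]
tcp_rot: [[0.621, 0.199, 0.758], [0.119, -0.98, 0.159], [0.775, -0.008, -0.632]]
ft_force: [0.0, 1.1, -1.5]
width: 59.3
grip_force: 65.2
t 8.85 p [623.2  40.8 244.4] q [-0.03  0.15  2.25  2.19  0.23 -0.78] F [ 0.   1.1 -1.5] M [-0.11  0.53  0.06] w 59.3 g 65.2
[659.64041158  44.61986566 222.        ]
turn [-0.0145 -1.1286  0.0047] shift now [0.0114 0.0073 0.0849] shift after [0.073  0.0064 0.0448] mm 43.0 deg 50.8
```

```bash
python3 -m crank '[[[0,0,0],[0.0186,0,-0.0152],1],[[0,-0.02,0],[0.0186,0,-0.0152],1],[[0,-0.05,0],[0.003,0,0.004],1],[[0,-0.08,0],[0.004,0,0.008],1],[[0,-0.14,0],[0.005,0,0.012],1],[[0,-0.14,0],[0.005,0,0.012],1],[[0,-0.14,0],[0.005,0,0.012],1],[[0,-0.14,0],[0.005,0,0.012],1],[[0,-0.14,0],[0.005,0,0.012],1],[[0,-0.14,0],[0.005,0,0.012],1],[[0,-0.1,0],[0.005,0,0.01],1],[[0,0,0],[0,0,0],1]]'
python3 -c "
from d import *
st();to([447,-265,240],tool(-13.8,0))"
```

```text
clock: 9.85
ee_pos: [649.7, 73.3, 258.8]
tcp_rot: [[0.853, 0.259, 0.453], [0.198, -0.964, 0.177], [0.483, -0.061, -0.874]]
ft_force: [0.4, 0.4, -1.7]
width: 59.2
grip_force: 65.2
t 9.85 p [649.7  73.3 258.8] q [0.03 0.2  1.92 0.31 0.56 1.13] F [ 0.4  0.4 -1.7] M [-0.08  0.32 -0.03] w 59.2 g 65.2
turn [-0.2359 -0.6091  0.6067] shift now [-0.498   0.5498 -0.2705] shift after [-0.2322  0.7538  0.0376] mm 394.8 deg 40.1
```

```bash
python3 -m crank '[[[0,0,0],[-0.025,0.0275,-0.0135],1],[[0,0,0],[-0.0498,0.055,-0.027],1],[[0,0,0],[-0.0498,0.055,-0.027],1],[[0,0,0],[-0.0498,0.055,-0.027],1],[[0,0,0],[-0.0498,0.055,-0.027],1],[[0,0,0],[-0.0498,0.055,-0.027],1],[[0,0,0],[-0.0498,0.055,-0.027],1],[[0,0,0],[-0.0498,0.055,-0.027],1],[[0,0,0],[-0.0498,0.055,-0.027],1],[[0,0,0],[-0.0498,0.055,-0.027],1],[[0,0,0],[-0.025,0.0275,-0.0135],1]]'
python3 -m crank '[[[-0.04,-0.102,0.101],[0,0,0],1],[[-0.04,-0.102,0.101],[0,0,0],1],[[-0.04,-0.102,0.101],[0,0,0],1],[[-0.04,-0.102,0.101],[0,0,0],1],[[-0.04,-0.102,0.101],[0,0,0],1],[[-0.04,-0.102,0.101],[0,0,0],1],[[0,0,0],[0,0,0],1]]'
python3 -c "
from d import *
st();to([447,-268,27],tool(-13.8,0))
im=manip.read_camera('top');cv2.imwrite('t4.png',im[:,:,::-1])
im=manip.read_camera('side');cv2.imwrite('s4.png',im[:,:,::-1])"
```

```text
clock: 10.77
ee_pos: [442.2, -267.9, 237.0]
tcp_rot: [[0.852, 0.256, 0.456], [0.196, -0.965, 0.176], [0.485, -0.06, -0.873]]
ft_force: [-0.5, -0.4, -1.9]
width: 59.2
grip_force: 65.4
clock: 11.35
ee_pos: [445.5, -263.1, 236.5]
tcp_rot: [[0.981, -0.187, 0.051], [-0.188, -0.982, 0.013], [0.047, -0.023, -0.999]]
ft_force: [0.4, -0.5, -1.5]
width: 59.4
grip_force: 65.3
t 11.35 p [ 445.5 -263.1  236.5] q [-0.56  0.18  1.9   0.04  1.03  1.18] F [ 0.4 -0.5 -1.5] M [ 0.   -0.02 -0.01] w 59.4 g 65.3
turn [-0.0304 -0.0597  0.0668] shift now [-0.0152  0.0185  0.4184] shift after [0.0052 0.0088 0.419 ] mm 209.6 deg 4.3
```

```bash
python3 -m crank '[[[-0.03,-0.06,0.067],[0,0,0],1],[[0,0,0],[0.005,0.009,0.03],1],[[0,0,0],[0,0,0.06],1],[[0,0,0],[0,0,0.07],1],[[0,0,0],[0,0,0.07],1],[[0,0,0],[0,0,0.07],1],[[0,0,0],[0,0,0.06],1],[[0,0,0],[0,0,0.03],1],[[0,0,0],[0,0,0.015],1],[[0,0,0],[0,0,0.006],1],[[0,0,0],[0,0,0],1]]'
python3 -c "
from d import *
st();to([447,-268,26],tool(-13.8,0))"
```

```text
clock: 12.37
ee_pos: [444.6, -268.9, 31.0]
tcp_rot: [[0.972, -0.236, 0.001], [-0.236, -0.972, 0.001], [0.0, -0.002, -1.0]]
ft_force: [0.6, 0.5, -1.3]
width: 59.5
grip_force: 65.3
t 12.37 p [ 444.6 -268.9   31. ] q [-0.55  0.51  2.    0.    0.63  1.26] F [ 0.6  0.5 -1.3] M [ 0.05  0.04 -0.02] w 59.5 g 65.3
turn [-0.0019 -0.0005  0.004 ] shift now [ 0.0043 -0.0028  0.0099] shift after [ 0.0043 -0.0029  0.0099] mm 5.6 deg 0.2
```

```bash
python3 -m crank '[[[0,0,0],[0,0,0.004],1],[[0,0,0],[0,0,0.003],1],[[0,0,0],[0,0,0.0015],1],[[0,0,0],[0,0,0],1]]'
python3 -m crank '[[[0,0,0],[0,0,0],0.4],[[0,0,0],[0,0,0],0],[[0,0,0],[0,0,0],0],[[0,0,0],[0,0,0],0],[[0,0,0],[0,0,0],0],[[0,0,0],[0,0,-0.03],0],[[0,0,0],[0,0,-0.07],0],[[0,0,0],[0,0,-0.07],0],[[0,0,0],[0,0,-0.07],0],[[0,0,0],[0,0,0],0]]'
python3 -c "
from d import *
st();to([475,240,150],tool(50.8,0))
"
```

```text
clock: 12.7
ee_pos: [445.4, -268.9, 27.2]
tcp_rot: [[0.972, -0.236, 0.001], [-0.236, -0.972, 0.0], [0.001, -0.001, -1.0]]
ft_force: [-0.1, 0.3, -2.0]
width: 59.1
grip_force: 65.3
clock: 13.53
ee_pos: [448.2, -270.7, 152.7]
tcp_rot: [[0.972, -0.236, 0.008], [-0.236, -0.972, -0.004], [0.009, 0.002, -1.0]]
ft_force: [2.0, -1.5, 1.0]
width: 85.3
grip_force: 0.0
t 13.53 p [ 448.2 -270.7  152.7] q [-0.55  0.31  1.94  0.    0.88  1.26] F [ 2.  -1.5  1. ] M [ 0.01 -0.02 -0.03] w 85.3 g 0.0
turn [ 0.0084 -0.0082 -1.4322] shift now [-0.1889 -1.0053  0.0018] shift after [ 0.8255 -0.604   0.0055] mm 511.4 deg 64.4
```

```bash
python3 -m crank '[[[0,0,0],[-0.0155,-0.06,-0.03],0],[[0,0,0],[-0.0155,-0.08,-0.005],0],[[0,0,0],[-0.0155,-0.08,-0.005],0],[[0,0,0],[-0.0155,-0.08,-0.005],0],[[0,0,0],[-0.0155,-0.08,0],0],[[0,0,0],[-0.0155,-0.08,0],0],[[0,0,0],[-0.0155,-0.08,0],0],[[0,0,0],[-0.0155,-0.08,0],0],[[0,0,0],[-0.0155,-0.08,0],0],[[0,0,0],[-0.0155,-0.08,0],0],[[0,0,0],[-0.0155,-0.08,0],0],[[0,0,0],[-0.0155,-0.08,0],0]]'
python3 -m crank '[[[0,0,-0.155],[0,0,0],0],[[0,0,-0.155],[0,0,0],0],[[0,0,-0.155],[0,0,0],0],[[0,0,-0.155],[0,0,0],0],[[0,0,-0.155],[0,0,0],0],[[0,0,-0.155],[0,0,0],0],[[0,0,-0.155],[0,0,0],0],[[0,0,-0.155],[0,0,0],0],[[0,0,-0.155],[0,0,0],0],[[0,0,0],[0,0,0],0]]'
python3 - <<'E'
from d import *
s=manip.read_camera("side")[:,:,::-1];t=manip.read_camera("top")[:,:,::-1];cv2.imwrite("s5.png",s);cv2.imwrite("t5.png",t)
st();to([474.5,240,55],tool(50.8,0))
s0=cv2.imread("side_raw.png")
montage("pics/m7.png",[(s,160,140,100,75),(t,205,128,100,75),(s,264,140,80,60),(t,340,206,80,60)])
E
```

```text
clock: 14.53
ee_pos: [465.1, 211.9, 169.4]
tcp_rot: [[0.972, -0.236, 0.0], [-0.236, -0.972, 0.001], [-0.0, -0.001, -1.0]]
ft_force: [1.8, 0.1, 0.3]
width: 85.2
grip_force: 0.0
clock: 15.37
ee_pos: [465.4, 209.8, 169.3]
tcp_rot: [[0.65, 0.76, -0.0], [0.76, -0.65, 0.001], [0.0, -0.001, -1.0]]
ft_force: [0.2, -0.1, 0.2]
width: 85.3
grip_force: 0.0
t 15.47 p [465.4 209.8 169.3] q [0.42 0.27 1.95 0.   0.92 1.14] F [-0.9  0.3  0.7] M [-0.   -0.01  0.  ] w 85.3 g 0.0
turn [-0.001  -0.0004 -0.0425] shift now [ 0.0574 -0.0259  0.2287] shift after [ 0.0583 -0.0241  0.2286] mm 118.6 deg 1.9
```

View pics/m7.png

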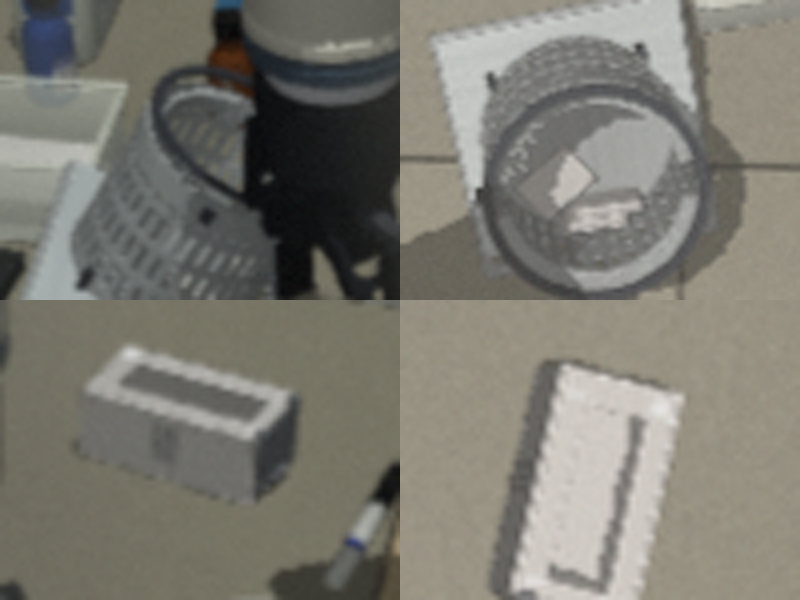

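The caddy stands upright and empty: its floor shows plainly through the window at (600,480). Cassettes lie inside the basket at (565,185) and (600,210). Next, grasp the lid's bar.

```bash
python3 -m crank '[[[0,0,-0.0425],[0.01,-0.004,0],0],[[0,0,0],[0.024,-0.01,0.03],0],[[0,0,0],[0.024,-0.01,0.05],0],[[0,0,0],[0,0,0.06],0],[[0,0,0],[0,0,0.05],0],[[0,0,0],[0,0,0.025],0],[[0,0,0],[0,0,0.012],0],[[0,0,0],[0,0,0],0]]'
python3 -c "
from d import *
st();to([474.6,240,55],tool(50.8,0))"
```

```text
clock: 16.13
ee_pos: [473.9, 239.6, 54.8]
tcp_rot: [[0.631, 0.776, -0.002], [0.776, -0.631, -0.0], [-0.002, -0.002, -1.0]]
ft_force: [-0.8, -0.1, -0.1]
width: 85.2
grip_force: 0.0
t 16.13 p [473.9 239.6  54.8] q [0.46 0.48 1.97 0.   0.69 1.15] F [-0.8 -0.1 -0.1] M [0.05 0.02 0.01] w 85.2 g 0.0
turn [-0.002   0.0021  0.002 ] shift now [ 0.0016  0.0006 -0.0005] shift after [ 0.0016  0.0006 -0.0005] mm 0.9 deg 0.2
```

```bash
python3 -m crank '[[[0,0,0],[0,0,0],0.5],[[0,0,0],[0,0,0],1],[[0,0,0],[0,0,0],1],[[0,0,0],[0,0,0],1],[[0,0,0],[0,0,0],1],[[0,0,0],[0,0,0],1],[[0,0,0],[0,0,0],1],[[0,0,0],[0,0,0],1],[[0,0,0],[0,0,0],1],[[0,0,0],[0,0,0],1]]'
python3 -c "
from d import *
st()"
python3 -m crank '[[[0,0,0],[0,0,-0.01],1],[[0,0,0],[0,0,-0.03],1],[[0,0,0],[0,0,-0.06],1],[[0,0,0],[0,0,-0.08],1],[[0,0,0],[0,0,-0.08],1],[[0,0,0],[0,0,-0.08],1],[[0,0,0],[0,0,-0.08],1],[[0,0,0],[0,0,-0.06],1],[[0,0,0],[0,0,0],1]]'
python3 -c "
from d import *
st()
import numpy as np
s=manip.read_camera('side')[:,:,::-1];cv2.imwrite('s6.png',s)
t=manip.read_camera('top')[:,:,::-1];cv2.imwrite('t6.png',t)"
```

```text
clock: 16.97
ee_pos: [475.0, 240.1, 56.6]
tcp_rot: [[0.629, 0.778, 0.001], [0.778, -0.629, 0.001], [0.001, -0.0, -1.0]]
ft_force: [-1.7, -0.7, 6.2]
width: 13.3
grip_force: 59.4
t 16.97 p [475.  240.1  56.6] q [0.46 0.48 1.97 0.   0.69 1.14] F [-1.7 -0.7  6.2] M [-0.09  0.11  0.  ] w 13.3 g 59.4
clock: 17.72
ee_pos: [477.1, 241.0, 303.0]
tcp_rot: [[0.629, 0.778, 0.009], [0.778, -0.629, 0.005], [0.01, 0.004, -1.0]]
ft_force: [0.8, -0.7, -0.5]
width: 12.8
grip_force: 58.9
t 17.72 p [477.1 241.  303. ] q [0.46 0.16 1.77 0.   1.21 1.14] F [ 0.8 -0.7 -0.5] M [ 0.   -0.04 -0.04] w 12.8 g 58.9
```

```bash
cat >> d.py <<'E'
def bas(Cx,Cy,yaw):
    a=np.radians(yaw);x=np.array([.866*np.cos(a),.866*np.sin(a),.5]);z=np.array([-.5*np.cos(a),-.5*np.sin(a),.866]);return np.array([Cx,Cy,144.]),x,np.cross(z,x),z
def lid(d,ang,cx=587,cy=30.5,yaw=11,off=56):
    "tool pose with lid base at d on axis, lid x at ang deg from basket x"
    c,x,y,z=bas(cx,cy,yaw);a=np.radians(ang);tx=np.cos(a)*x+np.sin(a)*y;return c+z*(d+off),np.c_[tx,np.cross(-z,tx),-z]
E
python3 - <<'E'
from d import *
from scipy.optimize import least_squares
# ring outer contour points in top (t4/raw) by edges: dark ring mask hull, restricted by shadow side
obs=np.r_[226.25,149.25,282.5,202.25,198.25,156.25,244.25,193.75]
k=np.linspace(0,2*np.pi,180)
def ext(n,c,x,y,z,h=11.5):
    p=np.array([proj(n,c+z*h+61.5*(np.cos(q)*x+np.sin(q)*y)) for q in k]);return np.r_[p.min(0),p.max(0)]
def res(p):
    c,x,y,z=bas(*p[:3]);A=np.radians(84);tb=c+z*p[3]+63*(np.cos(A)*x+np.sin(A)*y)
    return np.r_[ext("top",c,x,y,z)-obs[:4],ext("side",c,x,y,z)-obs[4:],proj("top",tb)-[226.75,176.75],proj("side",tb)-[211.75,194.25]]
r=least_squares(res,[587,30,11,-5]);print(r.x,np.round(r.fun,1))
c,x,y,z=bas(*r.x[:3]);
for an in(84,-96): 
    A=np.radians(an);print(an,proj("top",c+z*r.x[3]+63*(np.cos(A)*x+np.sin(A)*y)))
p,R=lid(30,84);print(p);to(p,R)
E
```

```text
[586.90246884  30.02176773  13.23012843 -10.71383046] [-0.3 -0.7  0.4  0.7  0.4 -0.4  0.3 -1.5 -1.5 -0.4  0.1 -0.2]
84 [225.22548599 176.32418873]
-96 [281.940105   170.40547444]
[544.79003111  22.2952132  218.476     ]
turn [-0.6014  0.3175 -0.9547] shift now [-0.2508  0.3823  0.1567] shift after [-0.4546  0.016   0.1633] mm 241.7 deg 52.7
```

```bash
python3 -m crank '[[[-0.075,0.04,-0.12],[0,0,0],1],[[-0.075,0.04,-0.12],[0,0,0],1],[[-0.075,0.04,-0.12],[0,0,0],1],[[-0.075,0.04,-0.12],[0,0,0],1],[[-0.075,0.04,-0.12],[0,0,0],1],[[-0.075,0.04,-0.12],[0,0,0],1],[[-0.075,0.04,-0.12],[0,0,0],1],[[-0.075,0.04,-0.12],[0,0,0],1],[[0,0,0],[0,0,0],1]]'
python3 -c "
from d import *
st();p,R=lid(30,84,587,30.2,12);to(p,R)"
```

```text
clock: 18.57
ee_pos: [471.5, 238.0, 292.2]
tcp_rot: [[-0.11, 0.868, 0.485], [0.993, 0.072, 0.096], [0.049, 0.492, -0.869]]
ft_force: [-0.5, 0.3, -2.3]
width: 13.2
grip_force: 58.9
t 18.57 p [471.5 238.  292.2] q [ 0.58 -0.06  2.12 -0.33  0.62  0.7 ] F [-0.5  0.3 -2.3] M [-0.07  0.43  0.03] w 13.2 g 58.9
turn [-0.0071  0.0096 -0.0073] shift now [-0.4536  0.0239  0.1578] shift after [-0.4549  0.0204  0.1545] mm 240.4 deg 0.6
```

```bash
python3 -m crank '[[[-0.007,0.009,-0.007],[-0.03,0.001,0.01],1],[[0,0,0],[-0.065,0.003,0.022],1],[[0,0,0],[-0.065,0.003,0.022],1],[[0,0,0],[-0.065,0.003,0.022],1],[[0,0,0],[-0.065,0.003,0.022],1],[[0,0,0],[-0.065,0.003,0.022],1],[[0,0,0],[-0.065,0.003,0.022],1],[[0,0,0],[-0.035,0.002,0.012],1],[[0,0,0],[0,0,0],1],[[0,0,0],[0,0,0],1]]'
python3 -c "
from d import *
st();p,R=lid(12,84,587,30.2,12);to(p,R)
s=manip.read_camera('side')[:,:,::-1];t=manip.read_camera('top')[:,:,::-1];cv2.imwrite('s7.png',s);cv2.imwrite('t7.png',t)
montage('pics/m8.png',[(s,165,100,110,82),(t,200,120,110,82)])"
```

```text
clock: 19.4
ee_pos: [546.8, 21.9, 220.2]
tcp_rot: [[-0.109, 0.866, 0.488], [0.992, 0.066, 0.105], [0.059, 0.496, -0.866]]
ft_force: [-0.1, -0.0, -0.9]
width: 12.8
grip_force: 58.8
t 19.4 p [546.8  21.9 220.2] q [-0.04  0.07  2.18  0.32  0.39 -0.4 ] F [-0.1 -0.  -0.9] M [-0.07  0.42 -0.02] w 12.8 g 58.8
turn [-0.001  -0.0012 -0.0145] shift now [-0.0012 -0.005   0.0371] shift after [-0.0011 -0.005   0.0371] mm 18.7 deg 0.7
```

View pics/m8.png

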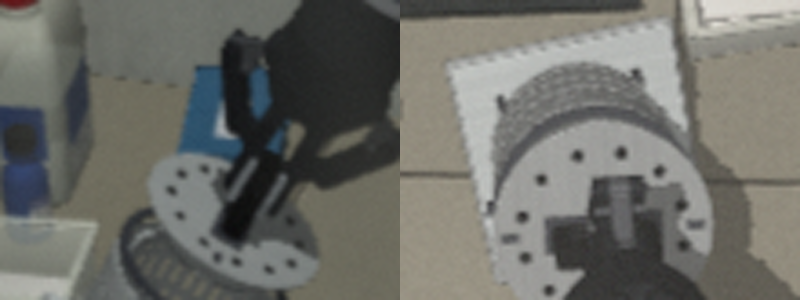

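The lid is above the mouth. Its lug marks are at crop (510,240) and (697,225), and the gap tab is at (490,207). I'll check the in-grip offset from the marks and the tab.

```bash
python3 - <<'E'
from d import *
S=manip.state();R=S["tcp_rot"];p=S["ee_pos"]
obs=[(230.25,185.6),(281.7,181.5)]
pr=[proj("top",p+R@np.array([sx*51.6,0,28.])) for sx in(1,-1)];print(np.round(pr,1))
# ray to lid plane -> tool coords
for u in obs:
    o,d=ray("top",*u);n=R[:,2];q=p+n*28;X=o+d*((q-o)@n)/(d@n);print("tool",np.round(R.T@(X-p),1))
# same for tab: at 63 mm, -10.7
for yaw in(10,11,12,13):
    c,x,y,z=bas(587,30.2,yaw);A=np.radians(84);print(yaw,[np.round(proj(n,c-10.7*z+63*(np.cos(A)*x+np.sin(A)*y)),1) for n in("top","side")])
E
```

```text
[[230.  184.5]
 [280.6 180.6]]
tool [51.3 -2.3 28. ]
tool [-53.8  -2.1  28. ]
10 [array([225.2, 174.7]), array([210.3, 193.8])]
11 [array([225.1, 175.2]), array([210.7, 193.9])]
12 [array([225.1, 175.7]), array([211.2, 194. ])]
13 [array([225.1, 176.2]), array([211.7, 194.1])]
```

```bash
python3 -c "
from d import *
for d in (0,-12):
    p,R=lid(d,84,588.5,31.2,12.3);to(p,R)"
```

```text
turn [ 0.002   0.0013 -0.0156] shift now [-0.0027 -0.0037  0.0642] shift after [-0.0027 -0.0036  0.0642] mm 32.2 deg 0.7
turn [ 0.002   0.0013 -0.0156] shift now [-0.0027 -0.0037  0.0882] shift after [-0.0027 -0.0036  0.0882] mm 44.2 deg 0.7
```

```bash
python3 -m crank '[[[0.002,0.001,-0.0156],[-0.0027,-0.0037,0.01],1],[[0,0,0],[0,0,0.03],1],[[0,0,0],[0,0,0.024],1],[[0,0,0],[0,0,0.005],1],[[0,0,0],[0,0,0.004],1],[[0,0,0],[0,0,0.004],1],[[0,0,0],[0,0,0],1],[[0,0,0],[0,0,0],1]]'
cat >> d.py <<'E'
def chk(cx=588.5,cy=31.2,yaw=12.3,off=56):
    s=st();c,x,y,z=bas(cx,cy,yaw);R=s["tcp_rot"];b=s["ee_pos"]+R[:,2]*off-c;B=np.c_[x,y,z]
    print("base in basket",np.round(B.T@b,1),"ang",round(float(np.degrees(np.arctan2(y@R[:,0],x@R[:,0]))),1),"axis",np.round(B.T@R[:,2],3),"F basket",np.round(B.T@s["ft_force"],1),"M",np.round(B.T@s["torque"],2))
E
python3 -c "
from d import *
chk()"
```

```text
clock: 20.17
ee_pos: [564.8, 25.7, 188.3]
tcp_rot: [[-0.125, 0.862, 0.491], [0.991, 0.083, 0.106], [0.051, 0.5, -0.865]]
ft_force: [-0.4, -0.1, -1.7]
width: 13.1
grip_force: 58.7
t 20.17 p [564.8  25.7 188.3] q [-0.03  0.16  2.18  0.4   0.31 -0.48] F [-0.4 -0.1 -1.7] M [-0.1   0.42 -0.07] w 13.1 g 58.7
base in basket [ 1.2 -0.4 -5.5] ang 84.1 axis [ 0.003 -0.001 -1.   ] F basket [-1.2  0.  -1.2] M [-0.04  0.43 -0.05]
```

```bash
python3 -m crank '[[[0,0,0],[0,-0.0015,0.003],1],[[0,0,0],[0,0,0.003],1],[[0,0,0],[0,0,0.003],1],[[0,0,0],[0,0,0.003],1],[[0,0,0],[0,0,0.003],1],[[0,0,0],[0,0,0],1],[[0,0,0],[0,0,0],1]]'
python3 -c "
from d import *
chk()"
```

```text
clock: 20.75
ee_pos: [567.8, 26.1, 180.9]
tcp_rot: [[-0.124, 0.862, 0.491], [0.991, 0.083, 0.106], [0.05, 0.499, -0.865]]
ft_force: [-1.5, -0.7, 1.1]
width: 13.1
grip_force: 59.4
t 20.75 p [567.8  26.1 180.9] q [-0.02  0.18  2.18  0.41  0.3  -0.5 ] F [-1.5 -0.7  1.1] M [0.   0.5  0.06] w 13.1 g 59.4
base in basket [  0.1  -0.6 -13.4] ang 84.1 axis [ 0.002 -0.001 -1.   ] F basket [-0.8 -0.4  1.7] M [0.13 0.48 0.  ]
```

The force is only about 3 N at -13.4 mm, so the lugs are in the gaps. I'll push on against the spring.

```bash
python3 -m crank '[[[0,0,0],[0,0,0.004],1],[[0,0,0],[0,0,0.004],1],[[0,0,0],[0,0,0.004],1],[[0,0,0],[0,0,0.003],1],[[0,0,0],[0,0,0],1],[[0,0,0],[0,0,0],1]]'
python3 -c "
from d import *
chk()"
```

```text
clock: 21.25
ee_pos: [571.5, 27.0, 174.5]
tcp_rot: [[-0.124, 0.862, 0.491], [0.991, 0.083, 0.106], [0.051, 0.5, -0.865]]
ft_force: [-6.1, -2.2, 8.7]
width: 13.0
grip_force: 60.6
t 21.25 p [571.5  27.  174.5] q [-0.02  0.19  2.18  0.43  0.28 -0.52] F [-6.1 -2.2  8.7] M [0.22 0.7  0.21] w 13.0 g 60.6
base in basket [  0.3  -0.6 -20.8] ang 84.1 axis [ 0.003 -0.001 -1.   ] F basket [-1.2 -0.8 10.7] M [0.42 0.64 0.  ]
```

```bash
python3 -m crank '[[[0,0,0.03],[0,0,0.001],1],[[0,0,0.06],[0,0,0],1],[[0,0,0.09],[0,0,0],1],[[0,0,0.09],[0,0,0],1],[[0,0,0],[0,0,0],1]]'
python3 -c "
from d import *
chk()"
```

```text
clock: 21.67
ee_pos: [571.7, 27.2, 174.4]
tcp_rot: [[0.063, 0.869, 0.491], [0.986, -0.132, 0.106], [0.157, 0.477, -0.865]]
ft_force: [-8.0, -1.3, 10.3]
width: 13.1
grip_force: 61.0
t 21.67 p [571.7  27.2 174.4] q [-0.02  0.19  2.18  0.43  0.28 -0.3 ] F [-8.  -1.3 10.3] M [0.44 0.81 0.24] w 13.1 g 61.0
base in basket [  0.4  -0.4 -21.1] ang 71.7 axis [ 0.003 -0.001 -1.   ] F basket [-1.8  0.4 12.9] M [ 0.64  0.7  -0.09]
```

```bash
python3 -m crank '[[[0,0,0.12],[0,0,0],1],[[0,0,0.12],[0,0,0],1],[[0,0,0.12],[0,0,0],1],[[0,0,0.12],[0,0,0],1],[[0,0,0.12],[0,0,0],1],[[0,0,0.12],[0,0,0],1],[[0,0,0.12],[0,0,0],1],[[0,0,0.12],[0,0,0],1],[[0,0,0.12],[0,0,0],1],[[0,0,0.12],[0,0,0],1],[[0,0,0.12],[0,0,0],1],[[0,0,0],[0,0,0],1]]'
python3 -c "
from d import *
chk()"
```

```text
clock: 22.67
ee_pos: [570.8, 27.6, 173.9]
tcp_rot: [[0.781, 0.387, 0.489], [0.387, -0.916, 0.107], [0.49, 0.106, -0.865]]
ft_force: [-11.8, 0.7, 11.2]
width: 13.1
grip_force: 61.3
t 22.67 p [570.8  27.6 173.9] q [-0.02  0.19  2.18  0.43  0.28  0.73] F [-11.8   0.7  11.2] M [0.72 1.1  0.36] w 13.1 g 61.3
base in basket [ -0.6   0.2 -21.1] ang 12.2 axis [ 0.001  0.    -1.   ] F basket [-4.2  3.2 15.4] M [ 0.99  0.92 -0.16]
```

```bash
python3 -m crank '[[[0,0,0.08],[0,0,0],1],[[0,0,0.07],[0,0,0],1],[[0,0,0.05],[0,0,0],1],[[0,0,0.04],[0,0,0],1],[[0,0,0.03],[0,0,0],1],[[0,0,0],[0,0,0],1]]'
python3 -c "
from d import *
chk()"
```

```text
clock: 23.17
ee_pos: [570.7, 27.7, 173.8]
tcp_rot: [[0.844, 0.218, 0.489], [0.19, -0.976, 0.107], [0.501, 0.003, -0.866]]
ft_force: [-12.6, 1.3, 11.3]
width: 13.1
grip_force: 61.4
t 23.17 p [570.7  27.7 173.8] q [-0.02  0.19  2.18  0.43  0.28  0.94] F [-12.6   1.3  11.3] M [0.71 1.08 0.63] w 13.1 g 61.4
base in basket [ -0.8   0.4 -21.1] ang 0.3 axis [ 0.001  0.    -1.   ] F basket [-4.8  3.9 15.8] M [1.12 0.91 0.08]
```

```bash
python3 -m crank '[[[0,0,0.03],[0,0,0],1],[[0,0,0.03],[0,0,0],1],[[0,0,0],[0,0,0],1]]'
python3 -c "
from d import *
chk()"
```

```text
clock: 23.42
ee_pos: [570.7, 28.4, 173.9]
tcp_rot: [[0.854, 0.18, 0.489], [0.146, -0.983, 0.108], [0.5, -0.021, -0.866]]
ft_force: [-12.4, 8.0, 12.8]
width: 13.2
grip_force: 61.9
t 23.42 p [570.7  28.4 173.9] q [-0.02  0.19  2.18  0.43  0.28  0.99] F [-12.4   8.   12.8] M [1.37 0.89 1.75] w 13.2 g 61.9
base in basket [ -0.6   1.2 -21.1] ang -2.2 axis [ 0.001  0.001 -1.   ] F basket [-2.7 10.4 16.3] M [2.2  0.58 0.75]
```

The end stop is felt at -2°. I'll back off about 1.5° and let the spring lift the lid into the notch.

```bash
python3 -m crank '[[[0,0,-0.03],[0,0,-0.002],1],[[0,0,0],[0,0,-0.003],1],[[0,0,0],[0,0,-0.003],1],[[0,0,0],[0,0,-0.002],1],[[0,0,0],[0,0,0],1]]'
python3 -c "
from d import *
chk()"
```

```text
clock: 23.83
ee_pos: [568.5, 27.5, 178.0]
tcp_rot: [[0.849, 0.2, 0.489], [0.169, -0.98, 0.107], [0.501, -0.008, -0.866]]
ft_force: [-5.8, 6.4, 5.0]
width: 13.0
grip_force: 59.9
t 23.83 p [568.5  27.5 178. ] q [-0.02  0.18  2.18  0.42  0.29  0.97] F [-5.8  6.4  5. ] M [1.19 0.75 1.1 ] w 13.0 g 59.9
base in basket [ -0.6   0.7 -16.4] ang -0.9 axis [ 0.001  0.001 -1.   ] F basket [-1.2  7.4  6.4] M [1.7  0.48 0.29]
```

```bash
python3 -m crank '[[[0,0,0],[0,0,-0.002],1],[[0,0,0],[0,0,-0.002],1],[[0,0,0],[0,0,0],1],[[0,0,0],[0,0,0],1]]'
python3 -c "
from d import *
chk()"
python3 -m crank '[[[0,0,-0.04],[0,0,0],1],[[0,0,0],[0,0,0],1],[[0,0,0],[0,0,0],1]]'
python3 -c "
from d import *
chk()"
```

```text
clock: 24.17
ee_pos: [567.8, 27.3, 179.2]
tcp_rot: [[0.849, 0.2, 0.489], [0.169, -0.98, 0.107], [0.5, -0.008, -0.866]]
ft_force: [1.1, 6.9, -3.5]
width: 12.9
grip_force: 62.1
t 24.17 p [567.8  27.3 179.2] q [-0.02  0.18  2.18  0.42  0.3   0.98] F [ 1.1  6.9 -3.5] M [1.15 0.42 1.1 ] w 12.9 g 62.1
base in basket [ -0.6   0.6 -14.9] ang -0.9 axis [ 0.     0.001 -1.   ] F basket [ 0.4  6.5 -4.3] M [1.6  0.16 0.34]
clock: 24.42
ee_pos: [567.7, 26.9, 179.2]
tcp_rot: [[0.843, 0.225, 0.489], [0.198, -0.974, 0.107], [0.5, 0.007, -0.866]]
ft_force: [1.7, 6.1, -6.5]
width: 13.1
grip_force: 61.9
t 24.42 p [567.7  26.9 179.2] q [-0.02  0.18  2.18  0.42  0.29  0.95] F [ 1.7  6.1 -6.5] M [1.08 0.54 0.64] w 13.1 g 61.9
base in basket [ -0.8   0.3 -14.9] ang 0.8 axis [ 0.  0. -1.] F basket [-0.7  5.6 -7.1] M [ 1.33  0.3  -0.03]
```

The lid holds against a pull at about -16 mm, so it is locked. Relax, release and retreat.

```bash
python3 -m crank '[[[0,0,0.015],[0,0,0.0015],1],[[0,0,0],[0,0,0],1],[[0,0,0],[0,0,0],0.6],[[0,0,0],[0,0,0],0],[[0,0,0],[0,0,0],0],[[0,0,0],[0,0,0],0],[[0,0,0],[0,0,0],0],[[0,0,0],[0,0,-0.02],0],[[0,0,0],[0,0,-0.06],0],[[0,0,0],[0,0,-0.08],0],[[0,0,0],[0,0,-0.08],0],[[0,0,0],[0,0,-0.08],0]]'
python3 -m crank '[[[0,0,0],[-0.03,0.06,-0.04],0],[[0,0,0],[-0.03,0.06,-0.04],0],[[0,0,0],[-0.03,0.06,-0.04],0],[[0,0,0],[-0.03,0.06,-0.04],0],[[0,0,0],[-0.03,0.06,-0.04],0],[[0,0,0],[0,0,0],0]]'
python3 - <<'E'
from d import *
st()
s=manip.read_camera("side")[:,:,::-1];t=manip.read_camera("top")[:,:,::-1];cv2.imwrite("s8.png",s);cv2.imwrite("t8.png",t)
montage("pics/m9.png",[(s,150,120,120,90),(t,200,120,110,82),(s,100,100,260,195),(t,130,90,280,210)])
E
```

```text
clock: 25.42
ee_pos: [488.4, 9.0, 319.3]
tcp_rot: [[0.845, 0.214, 0.49], [0.187, -0.977, 0.105], [0.501, 0.003, -0.865]]
ft_force: [0.8, 0.1, 0.7]
width: 85.4
grip_force: 0.0
clock: 25.92
ee_pos: [407.8, -168.5, 369.8]
tcp_rot: [[0.845, 0.206, 0.494], [0.182, -0.979, 0.097], [0.503, 0.008, -0.864]]
ft_force: [-0.2, -0.5, 1.2]
width: 85.3
grip_force: 0.0
t 25.92 p [ 407.8 -168.5  369.8] q [-0.69 -0.25  2.1   0.48  0.99  0.47] F [-0.2 -0.5  1.2] M [-0.07  0.18  0.  ] w 85.3 g 0.0
```

View pics/m9.png

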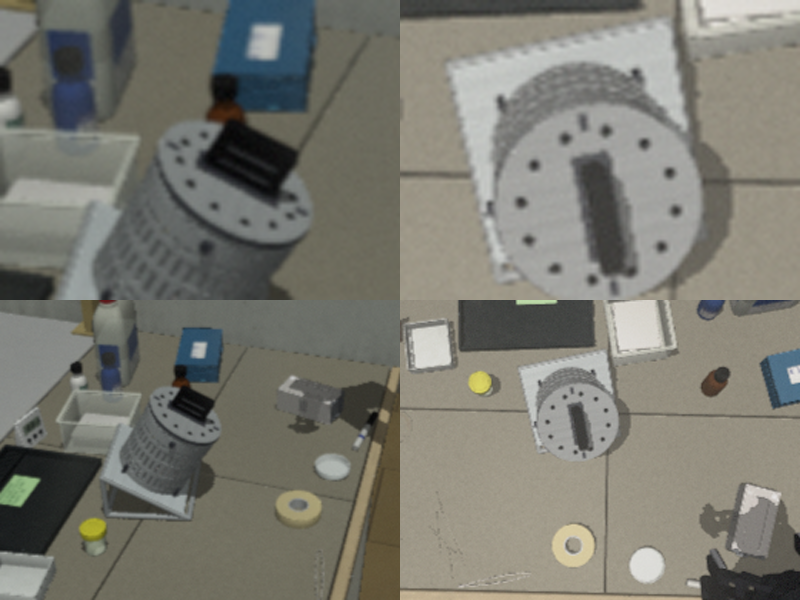

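The lid sits flat on the ring with its bar up the slope, the caddy stands upright, and the other items are where they were. I'm handing in the job.

```bash
python3 -c "
from station import manip
print(manip.finish_job())"
```

```text
the job is handed in; nothing more can be done
None
```

The job is handed in at about 26 s: the cassettes were tipped into the basket (at least two seen inside; the caddy is empty and none lies on the bench), the caddy stands upright on the bench, the lid held at its locked depth when I pulled on it, and the cup, bottle, tape roll and petri dish look undisturbed.

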